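Tighten the blade clamp of the vegetable slicer

ROBOT

A 6-joint arm with a two-finger parallel gripper is mounted at the origin on a cart in front of the work surface, level with it; the furniture and walls round the work are solid. World frame = base frame: x ahead of the robot, y to its left, z up, the work surface at z = 0. Lengths are in m, angles in rad, forces in N, time in s.
With the tool pointing down it reaches from about 0.425 to 0.925 m from the base axis. Payload 12.5 kg.
Tool frame: the origin (TCP) lies at the very end of the fingers, on their centre line; the grasp point (between the pads) lies 19 mm behind it; z points along the fingers, y is the line along which they close (so a half turn about z gives the same grasp; the last joint's range is limited). The gripper opens to 85 mm and grips with 20 to 120 N. Pads are 22 mm wide; open, the fingers measure 114 mm over their backs; the gripper's body (76 mm by 85 mm) begins 54 mm behind the grasp point. The pads swing forward as they close: fully open they stand 13 mm farther back than shut.
Start: joints at [1.031, 0.491, 1.559, -0, 1.092, -0.106], TCP at [0.263, 0.567, 0.231] pointing down, gripper open.
Joint ranges: [-3.1, 3.1], [-0.84, 2.19], [0.05, 2.79], [-1.13, 4.28], [0.06, 2.93], [-2.69, 2.69]. Speed limits (rad/s): [2.22, 2.22, 2.79, 3.14, 3.14, 3.14].

INTERFACE

Orientations are given as [roll, pitch, yaw] about the fixed x, y, z axes, in that order (R = Rz(yaw) Ry(pitch) Rx(roll)).
In Python, from bench import env gives the robot as it stands.
- The arm moves only by the tool jog_arm, never from a script. Its argument "increments" is one flat list of numbers, 7 for each row, row after row: the turn, a rotation vector about the tool's x, y, z as a fraction of full scale, then the shift along the tool's x, y, z as a fraction of full scale, then the gripper's target within -1 to 1 (shut at 1, half-way at 0, fully open at -1). A call has 1 to 8 rows; each row shifts and turns the commanded pose from where the row before left it, along the tool's axes as they then stand; what a row does not reach is not made up. Full scale, the value 1, is 3 cm for a shift and 0.08 rad for a turn. A row lasts 1/8 s, in which the tool goes at most 62.5 mm and 10.7 degrees, less where a joint would pass 70% of its speed; a pose out of reach is approached as far as the arm can. A call with a number of a shift or a turn outside -1 to 1 is refused whole. A call with a gripper value outside its range is refused whole. The fingers move at their own pace and stop on an object; the grip force is fixed at half the most. Time passes only in rows, so rows that do not move let the fingers close. It gives the time, the measured TCP pose, the force, the opening and the grip force at its end, in the units of the state.
- env.get_obs(): the state, without advancing time (a new reading comes with each control period).
- env.get_image(name): name is "scene" or "top" or "wrist"; returns a dict with "image" (384x512x3 uint8, red, green, blue), "range_z" (384x512 float32, m along the optical axis (not along the pixel's ray), 0 where there is no reading), "mtx" (3x3 intrinsics, pixels), "R" (3x3) and "t" (3): a world point X has camera coordinates R X + t; the wrist camera has in their place "T_tool_cam" (4x4, takes a point from camera to tool coordinates, whose origin is the TCP and whose axes are the flange's). Camera axes: x right, y down, z forward; pixel columns grow to the right and rows downward; lengths in m; the calibration is good to about 2 mm. A picture is of the moment at which its call begins: read the wrist's pose just before it.
- env.job_done(): hands the job in; it is judged then, once.
The state is a dict: "time": time; "qpos": joint angles; "qd": joint speeds; "joint_efforts": joint torques, N m; "ee_pos": TCP position; "ee_rot": TCP orientation; "wrist_force": force on the tool from outside, world axes, zero at the start; "wrist_torque": the same for the moment, N m; "gripper_width": opening from 0.0 (shut) to 1.0 (fully open); "grip_force": force on a finger pad.
Only numpy, scipy, OpenCV 4.12 (cv2) and the standard library are available. Lean on these libraries where they do the work, as an engineer would, in place of code of your own. Each camera call takes 0.05 s, during which the arm holds its last target. There are 200 camera calls.

TASK

Tighten the brass wing screw of the vegetable slicer on the worktop: push its wings round clockwise (seen from above) with the fingertips, stroke after stroke, until the screw is fully home and turns no further, then take the hand away. Only push: do not pinch a wing between the fingers, do not lift or tip the slicer or shove it about, and leave the vegetables, tin and mug where they are.

Things in the scene. Friction and masses are not known exactly. Their poses are not given: they have to be found in the camera images.
- slicer: loose hand slicer, 2.2 kg, rubber feet: white deck 140 (x) x 300 (y) mm, top 22 mm above the worktop, green rails to 31 mm high along the long sides, handle loop at the -y end out to y -196 mm. Origin: centre of its underside; z up; +x side is the far side. The wing screw's upright axis stands at x 0, y +85 mm. Pushed sideways with about 15 to 20 N it slides.
- cap_plate (a point): centre of the top of a round steel cap plate, 36 mm diameter, fixed over the screw's axis 76 to 80 mm above the worktop. A strap 13 mm wide at the same height runs from it to a post 13 mm thick, 60 mm off on the slicer's far (+x) side. From above the wings can be reached all round outside the cap plate, except under the strap.
- wing_screw (a joint): turn of the brass wing screw, rad: 0 = fully home at its hard stop, negative = still to be turned (starts at -8.8 to -6: 1 to 1.4 turns to go); grows clockwise seen from above. It stays where it is left; turning takes about 0.07 Nm (2 to 3 N on a wing) plus mild damping. At 0 wing A points along the slicer's +y, wing B along its -y.
- screw_center (a point): point on the screw's axis at mid-height of the wings: two upright flat wings, opposite each other, 6.6 mm thick, from a hub of 24 mm diameter out to 46 mm from the axis, 22 mm high (11 mm above and below this point; a rounded bead adds 3 mm on top). Home: 49 mm above the worktop; each turn still to go raises it 4 mm. z up; y points along wing A.
- wing_a_tip (a point): outer end of wing A at mid-height, 46 mm from the axis
- wing_b_tip (a point): outer end of wing B at mid-height, 46 mm from the axis
- clamp_plate (a joint): height of the aluminium blade clamp plate (84 x 66 x 4 mm) under the screw above the deck, m: 0 = seated; follows the screw, 4 mm a turn
- wing_a_drive: one of the thin brass skins (3 mm) of that wing, fixed to the screw; origin on the screw's axis, at the underside of the hub. The face of wing A to push on for tightening
- wing_a_back: one of the thin brass skins (3 mm) of that wing, fixed to the screw; origin on the screw's axis, at the underside of the hub. The other face of wing A
- wing_b_drive: one of the thin brass skins (3 mm) of that wing, fixed to the screw; origin on the screw's axis, at the underside of the hub. The face of wing B to push on for tightening
- wing_b_back: one of the thin brass skins (3 mm) of that wing, fixed to the screw; origin on the screw's axis, at the underside of the hub. The other face of wing B
- tomato: loose red tomato, 69 mm across, 71 mm high, origin under its centre; bystander
- onion: loose red onion, 66 mm across, 70 mm high, origin under its centre; bystander
- garlic: loose garlic bulb, 46 mm, origin under its centre; bystander
- tin: loose food tin, 75 mm across, 110 mm high, origin under its centre; bystander
- green_mug: loose green mug, 86 x 118 x 96 mm with its handle, origin under its centre; bystander

How it is judged:
By the outcome, as a careful person would: the job done as asked, in the order asked, and still so for the second after the job is handed in, with the robot touching nothing.
It also fails if it takes over 70 s, if anything falls off the work surface, if the arm or the gripper's body presses on something with over 40 N, if the wrist force passes 120 N, or if a joint passes its speed limit or range.

## Working session

There is one attempt and no reset: what is moved stays moved. The work goes in short steps, Python scripts to look and compute and a tool call to move; the robot and the scene stay as the last step left them, time stands still between calls to the robot, and variables do not carry over. Pictures are saved under pics/ and viewed, at most 10 in all, crops included, and the job is handed in when it is done.

Besides the shell and the picture viewer there is one more tool, called after "Call:" by a JSON object that holds its "name" and its "arguments". jog_arm: Moves the arm, as the interface text tells. Its arguments: {"type":"object","properties":{"increments":{"type":"array"}},"required":["increments"]}

```bash
mkdir -p pics; cat > h.py <<'E'
from bench import env
import cv2, numpy as np
def snap(n,f):
    d=env.get_image(n); cv2.imwrite(f'pics/{f}.png',d['image'][:,:,::-1]); np.savez(f'pics/{f}.npz',**d); return d
def pts(d):
    z=d['range_z']; K=d['mtx']; v,u=np.mgrid[:z.shape[0],:z.shape[1]]
    P=np.stack([(u-K[0,2])/K[0,0]*z,(v-K[1,2])/K[1,1]*z,z],-1)
    return (P-d['t'])@d['R']   # R^T (P-t)
E
python3 - <<'E'
from h import *
a=snap('scene','s0')['image'];b=snap('top','t0')
cv2.imwrite('pics/c0.png',cv2.resize(np.hstack([a,b['image']]),(800,300))[:,:,::-1])
o=env.get_obs();print(o)
E
```

```text
{'time': 0.1, 'qpos': array([ 1.03139508e+00,  4.91491093e-01,  1.55940523e+00,  1.11324133e-05,
        1.09170647e+00, -1.05603029e-01]), 'qd': array([-0.00148269, -0.00206801, -0.00258248, -0.00151313,  0.00262755,
       -0.00152071]), 'joint_efforts': array([ 3.48044778e-03, -6.19449306e+01, -2.62024981e+01, -6.35001197e-05,
        2.96040635e-03, -7.94396851e-05]), 'ee_pos': array([0.26257152, 0.56694026, 0.23078551]), 'ee_rot': array([-3.14058918e+00, -1.16294474e-04,  2.70778924e+00]), 'wrist_force': array([-0.99387634,  0.27632746, -0.08019594]), 'wrist_torque': array([-0.00576306, -0.0535847 ,  0.00273251]), 'grip_force': 0.0, 'gripper_width': 1.0023432545133601}
```

View pics/t0.png

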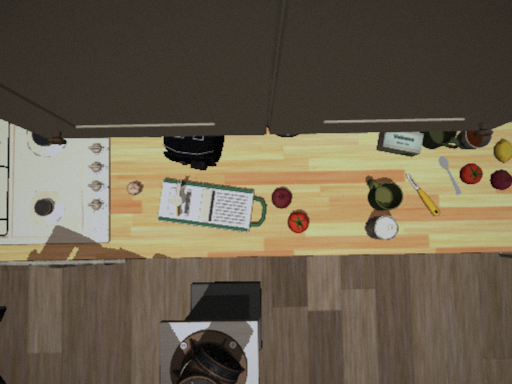

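View pics/s0.png

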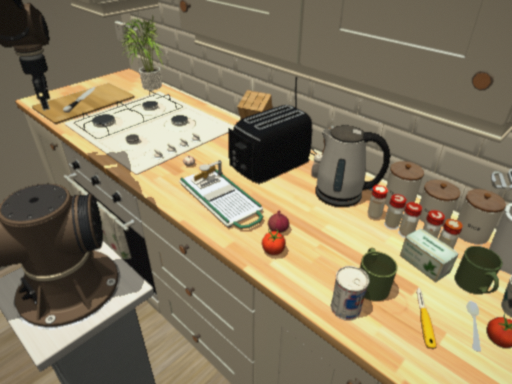

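The top view shows the slicer at about (160–265, 180–230), its screw near (183, 198), and the garlic at (134, 188). The toaster stands behind the slicer.

```bash
python3 - <<'E'
from h import *
d=dict(np.load('pics/t0.npz'));W=pts(d);im=d['image']
for n,(u,v) in dict(screw=(183,198),garlic=(134,188),toast=(190,165),onion=(282,198),c1=(160,182),c4=(250,230)).items(): print(n,W[v,u].round(3))
m=(W[...,2]>.014)&(W[...,2]<.035)&(abs(W[...,0]-.53)<.2)&(abs(W[...,1])<.35)
m[:170]=0; m[:,:150]=0; m[:,275:]=0
print(m.sum())
g=(im[...,1].astype(int)-im[...,0]>10)&(np.arange(512)>150)&(np.arange(512)<275)&(np.arange(384)>170)[:,None]&(np.arange(384)<235)[:,None]
p=W[g&(W[...,2]>.01)&(W[...,2]<.045)];print(len(p),p.min(0),p.max(0))
print(cv2.minAreaRect(p[:,:2].astype(np.float32)))
h=(W[...,2]>.06)&(W[...,2]<.1);h[:175]=0;h[240:]=0;h[:,:155]=0;h[:,250:]=0
vv,uu=np.nonzero(h)
for a,b in zip(uu,vv): print(a,b,W[b,a].round(3),im[b,a])
cv2.imwrite('pics/t0c.png',cv2.resize(im[170:240,120:280,::-1],None,fx=5,fy=5,interpolation=2))
E
```

```text
screw [0.549 0.071 0.03 ]
garlic [0.584 0.226 0.042]
toast [ 0.66   0.052 -0.001]
onion [ 0.541 -0.246  0.063]
c1 [0.605 0.151 0.003]
c4 [ 0.442 -0.143 -0.002]
3812
665 [ 0.43901287 -0.19306066  0.01395332] [0.61233213 0.15394551 0.03857643]
((0.5225890278816223, -0.023822084069252014), (0.3396182060241699, 0.1341826319694519), 81.34593963623047)
178 179 [0.606 0.078 0.081] [157 141 115]
179 179 [0.605 0.075 0.081] [147 127  99]
180 179 [0.606 0.072 0.081] [156 138 105]
181 179 [0.606 0.069 0.078] [159 133 101]
178 180 [0.602 0.078 0.082] [120 114 106]
179 180 [0.602 0.075 0.081] [91 88 82]
180 180 [0.602 0.071 0.087] [143 136 126]
181 180 [0.602 0.068 0.083] [138 131 120]
178 181 [0.599 0.078 0.084] [96 94 92]
179 181 [0.599 0.074 0.086] [80 78 74]
180 181 [0.599 0.071 0.083] [111 108 102]
181 181 [0.599 0.068 0.082] [102 100  95]
182 181 [0.6   0.067 0.07 ] [37 35 32]
178 182 [0.596 0.078 0.079] [118 114 108]
179 182 [0.596 0.074 0.084] [86 84 79]
180 182 [0.596 0.071 0.084] [122 118 111]
181 182 [0.596 0.069 0.078] [107 104  96]
182 182 [0.597 0.068 0.067] [30 29 26]
178 183 [0.59
[... 6480 characters left out ...]
7 136  78]
178 207 [0.519 0.082 0.061] [98 76 33]
177 208 [0.515 0.084 0.071] [165 142  73]
178 208 [0.516 0.081 0.068] [99 79 37]
179 208 [0.516 0.079 0.061] [88 81 71]
177 209 [0.512 0.084 0.07 ] [165 141  67]
178 209 [0.512 0.081 0.069] [95 76 33]
177 210 [0.509 0.084 0.067] [165 140  66]
178 210 [0.509 0.082 0.065] [94 72 30]
177 211 [0.506 0.084 0.072] [166 144  68]
178 211 [0.506 0.082 0.062] [95 76 34]
177 212 [0.503 0.084 0.068] [164 146  74]
178 212 [0.503 0.082 0.065] [93 76 39]
177 213 [0.5   0.084 0.067] [169 147  80]
178 213 [0.5   0.081 0.066] [99 80 46]
177 214 [0.497 0.084 0.067] [174 155  80]
178 214 [0.497 0.082 0.062] [117  98  53]
179 214 [0.497 0.079 0.06 ] [110 105  98]
```

View pics/t0c.png

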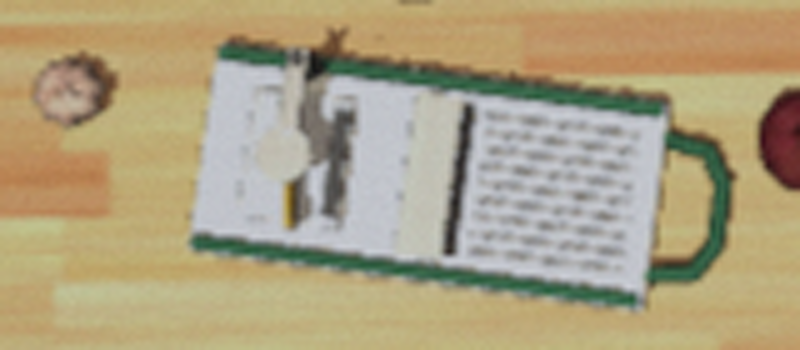

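The cap sits at about (0.540, 0.082) in the world and the slicer's yaw is about -8.5°. Wing A points to world -x, so about 458° is left to turn. The plan is to shut the fingers, align the tool with the slicer, and sweep the closed fingertips round the axis at r ≈ 40 mm.

Call:
{"name": "jog_arm", "arguments": {"increments": [0, 0, -0.885, 0, 0, 0, 1, 0, 0, -0.885, 0, 0, 0, 1, 0, 0, -0.885, 0, 0, 0, 1, 0, 0, -0.885, 0, 0, 0, 1, 0, 0, 0, -0.576, -0.73, 0, 1, 0, 0, 0, -0.576, -0.73, 0, 1, 0, 0, 0, -0.576, -0.73, 0, 1, 0, 0, 0, -0.576, -0.73, 0, 1]}}

```text
time: 1.1
ee_pos: [0.3182, 0.4693, 0.231]
ee_rot: [-3.141, -0.0, 2.991]
wrist_force: [0.5, 0.3, 0.2]
gripper_width: -0.006
grip_force: 0.0
```

Call:
{"name": "jog_arm", "arguments": {"increments": [0, 0, 0, -0.576, -0.73, 0, 1, 0, 0, 0, -0.576, -0.73, 0, 1, 0, 0, 0, -0.576, -0.73, 0, 1, 0, 0, 0, -0.576, -0.73, 0, 1, 0, 0, 0, -0.576, -0.73, 0, 1, 0, 0, 0, -0.576, -0.73, 0, 1, 0, 0, 0, -0.576, -0.73, 0, 1, 0, 0, 0, -0.576, -0.73, 0, 1]}}

```text
time: 2.1
ee_pos: [0.4286, 0.2753, 0.2311]
ee_rot: [-3.141, -0.0, 2.991]
wrist_force: [1.2, 0.2, -1.2]
gripper_width: -0.002
grip_force: 0.0
```

Call:
{"name": "jog_arm", "arguments": {"increments": [0, 0, 0, -0.576, -0.73, 0, 1, 0, 0, 0, -0.576, -0.73, 0, 1, 0, 0, 0, -0.576, -0.73, 0, 1, 0, 0, 0, -0.576, -0.73, 0, 1, 0, 0, 0, -0.576, -0.73, 0, 1, 0, 0, 0, -0.576, -0.73, 0, 1, 0, 0, 0, -0.576, -0.73, 0, 1, 0, 0, 0, -0.576, -0.73, 0, 1]}}

```text
time: 3.1
ee_pos: [0.5389, 0.0814, 0.2311]
ee_rot: [3.142, -0.0, 2.991]
wrist_force: [0.1, 0.2, 0.1]
gripper_width: 0.0
grip_force: 0.0
```

```bash
cat >> h.py <<'E'
from scipy.spatial.transform import Rotation as Ro
def wsnap(f):
    o=env.get_obs(); d=env.get_image('wrist'); T=np.eye(4); T[:3,:3]=Ro.from_euler('xyz',o['ee_rot']).as_matrix(); T[:3,3]=o['ee_pos']
    M=np.linalg.inv(T@d['T_tool_cam']); d['R']=M[:3,:3]; d['t']=M[:3,3]
    cv2.imwrite(f'pics/{f}.png',d['image'][:,:,::-1]); np.savez(f'pics/{f}.npz',**d); return d,o
E
python3 - <<'E'
from h import *
d,o=wsnap('w1');W=pts(d);im=d['image']
print(o['ee_pos'],o['ee_rot'],d['T_tool_cam'].round(3))
m=((abs(W[...,2]-.08)<.006)&(abs(W[...,0]-.56)<.07)&(abs(W[...,1]-.08)<.05)).astype(np.uint8)
m=cv2.morphologyEx(m,cv2.MORPH_OPEN,np.ones((25,25)))
p=W[m>0];print(len(p),p.mean(0),p.min(0),p.max(0))
if len(p): print(cv2.minEnclosingCircle(p[:,:2].astype(np.float32)))
E
```

```text
[0.53894246 0.08139734 0.23105924] [ 3.14158965e+00 -4.76592460e-04  2.99099841e+00] [[-0.    -0.952 -0.305  0.077]
 [ 1.    -0.    -0.001  0.   ]
 [ 0.001 -0.305  0.952 -0.142]
 [ 0.     0.     0.     1.   ]]<stdin>:6: RuntimeWarning: Mean of empty slice.
  ret = um.true_divide(
Traceback (most recent call last):
ValueError: zero-size array to reduction operation minimum which has no identity
```

View pics/w1.png

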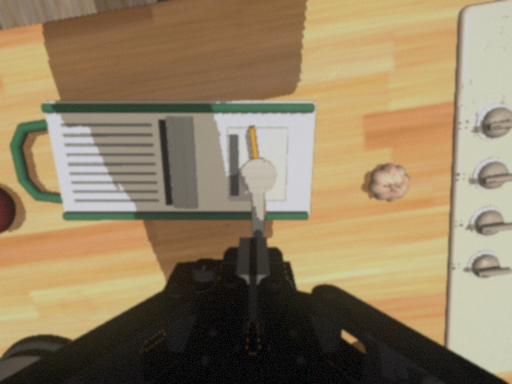

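The wrist view shows the slicer aligned with the tool. The cap is near (258, 175), with wing A pointing up to (252, 127).

```bash
python3 - <<'E'
from h import *
d=dict(np.load('pics/w1.npz'));im=d['image'];K=d['mtx']
def ray(u,v,z):
    r=d['R'].T@np.array([(u-K[0,2])/K[0,0],(v-K[1,2])/K[1,1],1]);c=-d['R'].T@d['t'];return (c+r*(z-c[2])/r[2])
g=cv2.cvtColor(im,cv2.COLOR_RGB2GRAY)
c=cv2.HoughCircles(cv2.medianBlur(g,3)[140:215,215:300],cv2.HOUGH_GRADIENT,1,30,param1=60,param2=12,minRadius=14,maxRadius=24);print(c)
for x,y,r in c[0][:2]: print(ray(215+x,140+y,.08), np.linalg.norm(ray(215+x+r,140+y,.08)-ray(215+x,140+y,.08)))
W=pts(d);print(W[170:182:4,250:268:6].round(3).tolist())
print('wing tip',ray(252,127,.068),W[127:150:6,252].round(3).tolist())
print('rail',ray(48,104,.031),ray(313,107,.031),ray(66,216,.031),ray(307,216,.031))
E
```

```text
[[[42.5 34.5 19. ]]]
[0.5377571  0.08625753 0.08      ] 0.01837122255396274
[[[0.532, 0.08, 0.08], [0.533, 0.085, 0.079], [0.534, 0.091, 0.079]], [[0.536, 0.079, 0.08], [0.537, 0.085, 0.079], [0.538, 0.091, 0.08]], [[0.54, 0.078, 0.079], [0.541, 0.084, 0.079], [0.542, 0.09, 0.079]]]
wing tip [0.49350042 0.08760294 0.068     ] [[0.494, 0.088, 0.065], [0.499, 0.087, 0.068], [0.505, 0.086, 0.066], [0.511, 0.085, 0.066]]
rail [ 0.44130265 -0.12216422  0.031     ] [0.48635394 0.15380996 0.031     ] [ 0.56626072 -0.1453143   0.031     ] [0.60885899 0.1353979  0.031     ]
```

Call:
{"name": "jog_arm", "arguments": {"increments": [0, 0, 0, 0.807, -0.97, 0, 1, 0, 0, 0, 0, 0, 1, 1, 0, 0, 0, 0, 0, 1, 1, 0, 0, 0, 0, 0, 1, 1, 0, 0, 0, 0, 0, 1, 1, 0, 0, 0, 0, 0, 1, 1, 0, 0, 0, 0, 0, 0.8, 1, 0, 0, 0, 0, 0, 0.4, 1]}}

```text
time: 4.15
ee_pos: [0.5099, 0.0572, 0.0441]
ee_rot: [-3.141, -0.002, 2.991]
wrist_force: [-0.0, -0.3, -0.1]
gripper_width: -0.002
grip_force: 0.0
```

```bash
python3 - <<'E'
import numpy as np
b=np.arange(265,24,-10);p=np.c_[-40*np.cos(np.radians(b)),40*np.sin(np.radians(b))]
for i in range(len(b)-1): print(b[i],b[i+1],((p[i+1]-p[i])/30).round(3),p[i+1].round(1))
E
```

```text
265 255 [0.229 0.04 ] [ 10.4 -38.6]
255 245 [0.218 0.079] [ 16.9 -36.3]
245 235 [0.201 0.116] [ 22.9 -32.8]
235 225 [0.178 0.149] [ 28.3 -28.3]
225 215 [0.149 0.178] [ 32.8 -22.9]
215 205 [0.116 0.201] [ 36.3 -16.9]
205 195 [0.079 0.218] [ 38.6 -10.4]
195 185 [0.04  0.229] [39.8 -3.5]
185 175 [0.    0.232] [39.8  3.5]
175 165 [-0.04   0.229] [38.6 10.4]
165 155 [-0.079  0.218] [36.3 16.9]
155 145 [-0.116  0.201] [32.8 22.9]
145 135 [-0.149  0.178] [28.3 28.3]
135 125 [-0.178  0.149] [22.9 32.8]
125 115 [-0.201  0.116] [16.9 36.3]
115 105 [-0.218  0.079] [10.4 38.6]
105 95 [-0.229  0.04 ] [ 3.5 39.8]
95 85 [-0.232  0.   ] [-3.5 39.8]
85 75 [-0.229 -0.04 ] [-10.4  38.6]
75 65 [-0.218 -0.079] [-16.9  36.3]
65 55 [-0.201 -0.116] [-22.9  32.8]
55 45 [-0.178 -0.149] [-28.3  28.3]
45 35 [-0.149 -0.178] [-32.8  22.9]
35 25 [-0.116 -0.201] [-36.3  16.9]
```

Call:
{"name": "jog_arm", "arguments": {"increments": [0, 0, 0, 0.178, 0.149, 0, 1, 0, 0, 0, 0.149, 0.178, 0, 1, 0, 0, 0, 0.116, 0.201, 0, 1, 0, 0, 0, 0.079, 0.218, 0, 1, 0, 0, 0, 0.04, 0.229, 0, 1, 0, 0, 0, 0, 0.232, 0, 1, 0, 0, 0, -0.04, 0.229, 0, 1, 0, 0, 0, -0.079, 0.218, 0, 1]}}

```text
time: 5.15
ee_pos: [0.5047, 0.1087, 0.0452]
ee_rot: [-3.142, -0.001, 2.991]
wrist_force: [0.2, -1.3, 1.1]
gripper_width: 0.001
grip_force: 0.9
```

```bash
python3 - <<'E'
from h import *
d,o=wsnap('w2');snap('top','t2');print(o['wrist_force'],o['wrist_torque'])
im=cv2.hconcat([cv2.imread('pics/w2.png'),cv2.resize(cv2.imread('pics/t2.png')[160:240,140:250],(528,384))])
cv2.imwrite('pics/c2.png',cv2.resize(im,(800,295)))
E
```

```text
[ 0.24487412 -1.31698068  1.07326968] [-0.3308739   0.13505559  0.00743209]
```

View pics/c2.png

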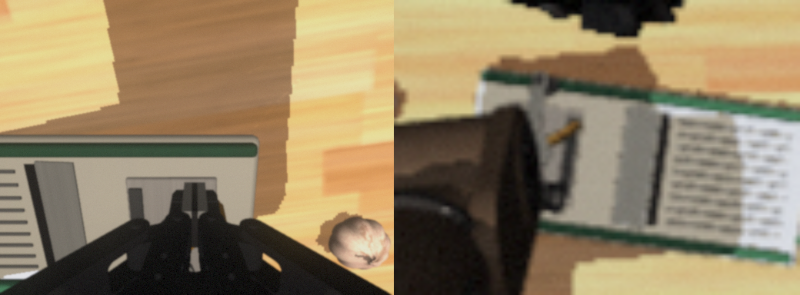

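The wrist and top views show the wing turning: wing B now points up and to the right at about (565, 132). The slicer has not moved and the force is small, so I continue the stroke to 45° and check the pose.

Call:
{"name": "jog_arm", "arguments": {"increments": [0, 0, 0, -0.116, 0.201, 0, 1, 0, 0, 0, -0.149, 0.178, 0, 1, 0, 0, 0, -0.178, 0.149, 0, 1, 0, 0, 0, -0.201, 0.116, 0, 1, 0, 0, 0, -0.218, 0.079, 0, 1, 0, 0, 0, -0.229, 0.04, 0, 1, 0, 0, 0, -0.232, 0, 0, 1, 0, 0, 0, -0.229, -0.04, 0, 1]}}

```text
time: 6.25
ee_pos: [0.5543, 0.1226, 0.0453]
ee_rot: [3.141, -0.0, 2.991]
wrist_force: [-3.6, 0.3, 0.6]
gripper_width: 0.002
grip_force: 1.4
```

Call:
{"name": "jog_arm", "arguments": {"increments": [0, 0, 0, -0.218, -0.079, 0, 1, 0, 0, 0, -0.201, -0.116, 0, 1, 0, 0, 0, -0.178, -0.149, 0, 1, 0, 0, 0, 0.178, 0.149, 0, 1, 0, 0, 0, 0, 0, -1, 1, 0, 0, 0, 0, 0, -0.85, 1]}}

```text
time: 7.0
ee_pos: [0.5654, 0.1152, 0.1016]
ee_rot: [3.142, 0.001, 2.991]
wrist_force: [-0.5, -0.2, 0.3]
gripper_width: -0.003
grip_force: 0.0
```

Call:
{"name": "jog_arm", "arguments": {"increments": [0, 0, 0, 0.331, -0.802, 0, 1, 0, 0, 0, 0.331, -0.802, 0, 1, 0, 0, 0, 0.331, -0.802, 0, 1, 0, 0, 0, 0, 0, 0, 1]}}

```text
time: 7.5
ee_pos: [0.5247, 0.0473, 0.1011]
ee_rot: [-3.142, 0.0, 2.989]
wrist_force: [-0.0, 0.4, -0.2]
gripper_width: -0.001
grip_force: 0.0
```

```bash
python3 - <<'E'
from h import *
d,o=wsnap('w3');print(o['ee_pos'],o['wrist_force'])
E
```

```text
[0.52467984 0.04730655 0.10105486] [-0.01689537  0.42521638 -0.16501015]
```

View pics/w3.png

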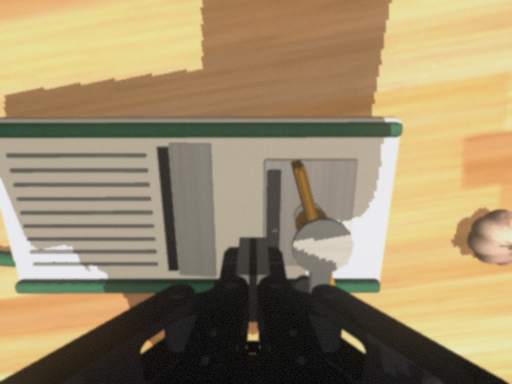

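Wing B's tip is at (298, 165), about 197° in slicer axes, as planned. The cap centre is near (323, 245) and the fingers are clear to its left.

```bash
python3 - <<'E'
from h import *
d=dict(np.load('pics/w3.npz'));K=d['mtx']
def ray(u,v,z):
    r=d['R'].T@np.array([(u-K[0,2])/K[0,0],(v-K[1,2])/K[1,1],1]);c=-d['R'].T@d['t'];return (c+r*(z-c[2])/r[2])
print(ray(292,245,.08),ray(352,245,.08),ray(322,220,.08),ray(298,165,.064))
a,b=ray(20,130,.031),ray(395,130,.031);print(np.degrees(np.arctan2(b[0]-a[0],b[1]-a[1])))
E
```

```text
[0.53492566 0.06881717 0.08      ] [0.5401838  0.10314542 0.08      ] [0.52194137 0.08731055 0.08      ] [0.4923086  0.07914616 0.064     ]
8.728067847779789
```

Call:
{"name": "jog_arm", "arguments": {"increments": [0, 0, 0, 0, 0, 1, 1, 0, 0, 0, 0, 0, 0.7, 1, 0, 0, 0, 0, 0, 0.15, 1]}}

```text
time: 7.92
ee_pos: [0.5252, 0.0488, 0.0443]
ee_rot: [-3.142, -0.001, 2.992]
wrist_force: [-0.4, -0.0, 0.8]
gripper_width: 0.003
grip_force: 0.0
```

Call:
{"name": "jog_arm", "arguments": {"increments": [0, 0, 0, 0.117, -0.02, 0, 1, 0, 0, 0, 0.218, 0.079, 0, 1, 0, 0, 0, 0.201, 0.116, 0, 1, 0, 0, 0, 0.178, 0.149, 0, 1, 0, 0, 0, 0.149, 0.178, 0, 1, 0, 0, 0, 0.116, 0.201, 0, 1, 0, 0, 0, 0.079, 0.218, 0, 1, 0, 0, 0, 0.04, 0.229, 0, 1]}}

```text
time: 8.93
ee_pos: [0.4977, 0.0875, 0.0453]
ee_rot: [-3.142, -0.0, 2.991]
wrist_force: [0.1, -2.0, 0.0]
gripper_width: 0.002
grip_force: 1.2
```

Call:
{"name": "jog_arm", "arguments": {"increments": [0, 0, 0, 0, 0.232, 0, 1, 0, 0, 0, -0.04, 0.229, 0, 1, 0, 0, 0, -0.079, 0.218, 0, 1, 0, 0, 0, -0.116, 0.201, 0, 1, 0, 0, 0, -0.149, 0.178, 0, 1, 0, 0, 0, -0.178, 0.149, 0, 1, 0, 0, 0, -0.201, 0.116, 0, 1, 0, 0, 0, -0.218, 0.079, 0, 1]}}

```text
time: 9.93
ee_pos: [0.5335, 0.1244, 0.0452]
ee_rot: [-3.142, -0.0, 2.991]
wrist_force: [-2.7, -0.5, 0.1]
gripper_width: 0.003
grip_force: 1.4
```

Call:
{"name": "jog_arm", "arguments": {"increments": [0, 0, 0, -0.229, 0.04, 0, 1, 0, 0, 0, -0.232, 0, 0, 1, 0, 0, 0, -0.229, -0.04, 0, 1, 0, 0, 0, -0.218, -0.079, 0, 1, 0, 0, 0, -0.201, -0.116, 0, 1, 0, 0, 0, -0.178, -0.149, 0, 1, 0, 0, 0, 0.178, 0.149, 0, 1]}}

```text
time: 10.8
ee_pos: [0.5661, 0.1129, 0.0454]
ee_rot: [3.141, 0.002, 2.99]
wrist_force: [0.3, 0.3, 0.2]
gripper_width: -0.001
grip_force: 0.0
```

Call:
{"name": "jog_arm", "arguments": {"increments": [0, 0, 0, 0, 0, -1, 1, 0, 0, 0, 0, 0, -0.85, 1, 0, 0, 0, 0.331, -0.81, 0, 1, 0, 0, 0, 0.331, -0.81, 0, 1, 0, 0, 0, 0.331, -0.81, 0, 1, 0, 0, 0, 0, 0, 0, 1]}}

```text
time: 11.55
ee_pos: [0.5243, 0.0451, 0.1011]
ee_rot: [-3.142, 0.0, 2.99]
wrist_force: [1.6, 0.6, 0.8]
gripper_width: 0.0
grip_force: 0.0
```

```bash
python3 - <<'E'
from h import *
d,o=wsnap('w4');print(o['ee_pos'],o['wrist_force'])
E
```

```text
[0.52432211 0.04514408 0.10107317] [1.56362788 0.55406875 0.81863421]
```

View pics/w4.png

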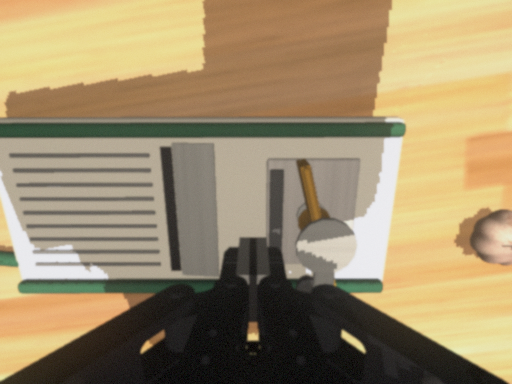

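Wing A is now at about 197° in slicer axes, with its tip near (303, 162), and the slicer has not shifted. This starts the last stroke.

Call:
{"name": "jog_arm", "arguments": {"increments": [0, 0, 0, 0, 0, 1, 1, 0, 0, 0, 0, 0, 0.75, 1, 0, 0, 0, 0, 0, 0.18, 1, 0, 0, 0, 0.09, 0.08, 0, 1, 0, 0, 0, 0.218, 0.079, 0, 1, 0, 0, 0, 0.201, 0.116, 0, 1, 0, 0, 0, 0.178, 0.149, 0, 1, 0, 0, 0, 0.149, 0.178, 0, 1]}}

```text
time: 12.6
ee_pos: [0.5028, 0.0678, 0.0432]
ee_rot: [3.141, 0.001, 2.991]
wrist_force: [1.6, -1.3, 1.3]
gripper_width: -0.005
grip_force: 1.0
```

Call:
{"name": "jog_arm", "arguments": {"increments": [0, 0, 0, 0.116, 0.201, 0, 1, 0, 0, 0, 0.079, 0.218, 0, 1, 0, 0, 0, 0.04, 0.229, 0, 1, 0, 0, 0, 0, 0.232, 0, 1, 0, 0, 0, -0.04, 0.229, 0, 1, 0, 0, 0, -0.079, 0.218, 0, 1, 0, 0, 0, -0.116, 0.201, 0, 1, 0, 0, 0, -0.149, 0.178, 0, 1]}}

```text
time: 13.6
ee_pos: [0.515, 0.1178, 0.0428]
ee_rot: [-3.142, -0.0, 2.991]
wrist_force: [-1.5, -2.6, -0.0]
gripper_width: 0.0
grip_force: 1.1
```

Call:
{"name": "jog_arm", "arguments": {"increments": [0, 0, 0, -0.178, 0.149, 0, 1, 0, 0, 0, -0.1, 0.06, 0, 1, 0, 0, 0, -0.05, 0.03, 0, 1, 0, 0, 0, 0, 0, 0, 1]}}

```text
time: 14.1
ee_pos: [0.5258, 0.1231, 0.0429]
ee_rot: [3.141, 0.0, 2.991]
wrist_force: [-0.8, -0.5, -0.2]
gripper_width: 0.0
grip_force: 0.3
```

Call:
{"name": "jog_arm", "arguments": {"increments": [0, 0, 0, -0.05, 0, 0, 1, 0, 0, 0, 0, 0, 0, 1]}}

```text
time: 14.35
ee_pos: [0.5273, 0.1229, 0.0429]
ee_rot: [3.141, 0.0, 2.991]
wrist_force: [-1.3, 0.7, -0.4]
gripper_width: -0.0
grip_force: 0.6
```

Call:
{"name": "jog_arm", "arguments": {"increments": [0, 0, 0, -0.05, 0, 0, 1, 0, 0, 0, 0, 0, 0, 1]}}

```text
time: 14.6
ee_pos: [0.5288, 0.1226, 0.0429]
ee_rot: [3.141, 0.0, 2.991]
wrist_force: [-1.6, 0.2, -0.4]
gripper_width: 0.003
grip_force: 0.6
```

Call:
{"name": "jog_arm", "arguments": {"increments": [0, 0, 0, -0.03, 0, 0, 1, 0, 0, 0, 0, 0, 0, 1]}}

```text
time: 14.85
ee_pos: [0.5296, 0.1225, 0.0429]
ee_rot: [3.141, 0.0, 2.991]
wrist_force: [-2.3, 1.2, -0.8]
gripper_width: -0.005
grip_force: 0.7
```

Call:
{"name": "jog_arm", "arguments": {"increments": [0, 0, 0, -0.03, 0, 0, 1, 0, 0, 0, 0, 0, 0, 1]}}

```text
time: 15.1
ee_pos: [0.5301, 0.1224, 0.0429]
ee_rot: [-3.142, -0.001, 2.991]
wrist_force: [-2.9, 2.5, 0.9]
gripper_width: 0.0
grip_force: 2.0
```

Call:
{"name": "jog_arm", "arguments": {"increments": [0, 0, 0, -0.03, 0, 0, 1, 0, 0, 0, 0, 0, 0, 1]}}

```text
time: 15.35
ee_pos: [0.5304, 0.1223, 0.0428]
ee_rot: [-3.141, -0.002, 2.991]
wrist_force: [-6.7, 3.2, 2.8]
gripper_width: -0.002
grip_force: 3.6
```

Call:
{"name": "jog_arm", "arguments": {"increments": [0, 0, 0, -0.02, 0, 0, 1, 0, 0, 0, 0, 0, 0, 1]}}

```text
time: 15.6
ee_pos: [0.5305, 0.1223, 0.0428]
ee_rot: [-3.141, -0.003, 2.991]
wrist_force: [-7.9, 4.6, 3.3]
gripper_width: 0.0
grip_force: 4.6
```

The force is about 9 N with no further travel, so the screw is at its hard stop. I back off, lift and check.

Call:
{"name": "jog_arm", "arguments": {"increments": [0, 0, 0, 0.15, 0, 0, 1, 0, 0, 0, 0.3, 0.1, 0, 1, 0, 0, 0, 0, 0, -1, 1, 0, 0, 0, 0, 0, -1, 1, 0, 0, 0, 0, 0, -1, 1, 0, 0, 0, 0, -0.8, -1, 1, 0, 0, 0, 0, -0.8, -1, 1, 0, 0, 0, 0, 0, 0, 1]}}

```text
time: 16.6
ee_pos: [0.5124, 0.0788, 0.1948]
ee_rot: [3.141, 0.004, 2.989]
wrist_force: [-0.3, -0.4, 0.1]
gripper_width: -0.002
grip_force: 0.0
```

```bash
python3 - <<'E'
from h import *
d,o=wsnap('w5');K=d['mtx'];print(o['ee_pos'],o['wrist_force']);snap('top','t5')
im=d['image'];cv2.imwrite('pics/c5.png',cv2.resize(im[90:240,150:350,::-1],None,fx=4,fy=4,interpolation=2))
E
```

```text
[0.51238224 0.07880014 0.19481071] [-0.30820292 -0.40507338  0.05372551]
```

View pics/c5.png

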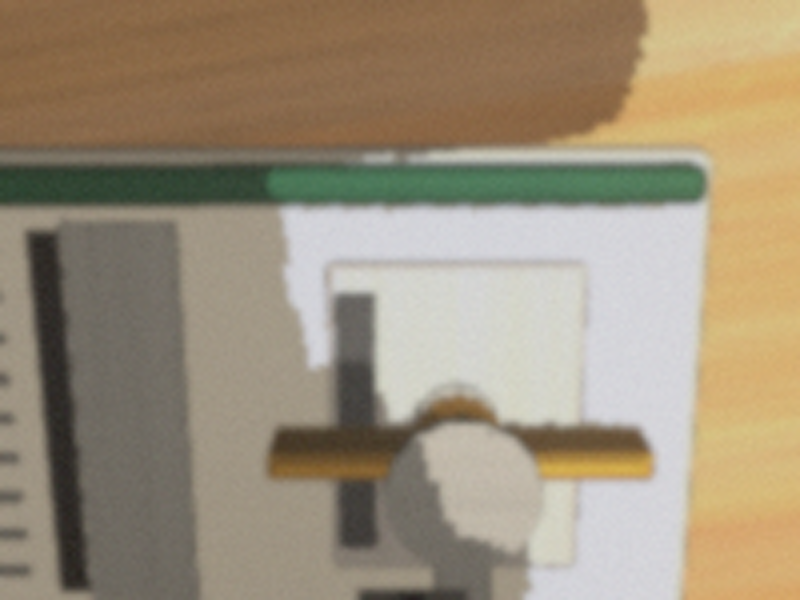

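The wings lie parallel to the rails, from (268, 465) to (652, 465), so the screw is home. The slicer hasn't moved.

```bash
python3 -c "
from bench import env
print(env.job_done())"
```

```text
the job is handed in; nothing more can be done
None
```

The wing screw is fully home: after three pushing strokes it met its hard stop (about 9 N with no further travel) and the wings lie parallel to the rails; the slicer showed no shift in the images, the hand is clear, and the job is handed in at about 17 s.

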